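# Load a hot-end and park the nozzle-change shuttle in its click stop

## Task

Stand the spare hot-end module upright in the square nest of the nozzle-change shuttle. Then push the loaded shuttle along its rods, away from the end with its blue push plate, until its spring click stop catches it; the stop is out of sight inside the base and its place varies, so feel for it, and do not leave the shuttle short of the click or forced out beyond it. Leave the mug, the spool and the scraper where they are.

Things in the scene. Friction and masses are not known exactly. Their poses are not given: they have to be found in the camera images.
- hotend_mid (a point): centre of the loose hot-end module: an upright square block 34 x 34 mm and 60 mm high (brass foot, aluminium fins up to 44 mm; the red head above that is 24 x 24 mm), about 0.16 kg (varies); the point is half-way up, 30 mm above its underside; x and y are across its flat sides, z up. It starts upright on the bench.
- station: fixed black base of the nozzle-change station, 100 (x) x 310 (y) x 30 mm high; origin at the centre of its underside on the bench; its y axis is the direction of the slide. Two steel rods along y on top carry the shuttle.
- nest (a point): centre of the floor of the orange square nest on the aluminium shuttle; moves with the shuttle; axes as the station's. Floor 44 mm above the bench; inside 39 x 39 mm, its four walls 5 mm thick and 8 mm high. The shuttle's deck (top 44 mm above the bench) is 90 mm wide and reaches 65 mm behind (-y) and 35 mm ahead (+y) of this point.
- push_face (a point): centre of the rear (-y) face of the blue push plate at the shuttle's rear end, 65 mm behind the nest, 69 mm above the bench; the plate is upright, 50 mm wide, 6 mm thick, and stands from 44 to 94 mm above the bench. Push this face towards +y of the station. Behind it is only the base with its rods, top 34 mm (end blocks 36 mm) above the bench.
- shuttle (a joint): travel of the shuttle along the station's +y (m): 0 rear end, 0.175 front end; starts between 0 and 0.03. Free running takes 1 to 1.5 N. The hidden crest of the click stop lies between 0.075 and 0.145: from 10 mm before it the push rises to 5 to 8 N, falls to about 1 N near its top, then the shuttle springs about 7 mm ahead by itself into the notch. Forcing it on out of the notch takes 11 to 15 N.
- detent (a joint): depression of the hidden spring ball of the click stop (m): 0 when nothing bears on it, 0.004 to 0.005 on the crest (not yet caught), about 0.001 to 0.002 when the shuttle rests caught in the notch with nothing pushing it, about 0.007 when it is being forced out beyond the notch, 0 again once past.
- mug: bystander: white mug, 80 mm across, 90 mm high; origin at the centre of its underside
- spool: bystander: flat-lying filament spool, grey flanges, orange winding, 150 mm across, 44 mm high; origin at the centre of its underside
- scraper: bystander: scraper lying on the bench, 200 mm long; origin at the middle of its length on the bench

How it is judged:
By the outcome, as a careful person would: the job done as asked, in the order asked, and still so for the second after the job is handed in, with the robot touching nothing.
It also fails if it takes over 56 s, if anything falls off the work surface, if the arm or the gripper's body presses on something with over 40 N, if the wrist force passes 120 N, or if a joint passes its speed limit or range.

## Robot

A 6-joint arm with a two-finger parallel gripper is mounted at the origin on the work surface. World frame = base frame: x ahead of the robot, y to its left, z up, the work surface at z = 0. Lengths are in m, angles in rad, forces in N, time in s.
With the tool pointing down it reaches from about 0.3 to 0.875 m from the base axis. Payload 6.4 kg.
Tool frame: the origin (TCP) lies on the mounting face of the last link; the fingertips stand 173 mm ahead of it and the grasp point (between the pads) lies 155 mm ahead of it (ctrl.grip_point_offset is the distance from the TCP to the grasp point, in m); z points along the fingers, y is the line along which they close (so a half turn about z gives the same grasp; the last joint's range is limited). The gripper opens to 85 mm and grips with 20 to 120 N. Pads are 22 mm wide; open, the fingers measure 114 mm over their backs; the gripper's body (76 mm by 85 mm) begins 54 mm behind the grasp point. The pads swing forward as they close: fully open they stand 13 mm farther back than shut.
Start: joints at [1.015, 0.181, 1.607, -0, 1.354, -0.206], TCP at [0.197, 0.54, 0.405] pointing down, gripper open.
Joint ranges: [-2.99, 2.99], [-0.89, 2.07], [0.3, 2.58], [-1.14, 4.28], [0, 2.63], [-3.12, 3.12]. Speed limits (rad/s): [2.57, 2.57, 3.01, 3.14, 3.14, 3.14].

## Interface

Orientations are given as a unit quaternion [w, x, y, z].
In Python, from bench import status, imaging, ctrl, models gives the robot as it stands.
- The arm moves only by the tool send_rows, never from a script. Its argument "commands" is a list that holds one entry, the list of rows, each a list of 6 numbers: the shift along the tool's x, y, z normalised to -1 to 1, where 1 is 3 cm, then the turn, a rotation vector about the tool's x, y, z normalised to -1 to 1, where 1 is 0.1 rad. A call has 1 to 8 rows; each row shifts and turns the commanded pose from where the row before left it, along the tool's axes as they then stand; what a row does not reach is not made up. A row lasts 1/12 s, in which the tool goes at most 41.7 mm and 7.16 degrees, less where a joint would pass 70% of its speed; a pose out of reach is approached as far as the arm can. A call with a number of a shift or a turn outside -1 to 1 is refused whole. A call with a gripper value outside its range is refused whole. "jaw" is the opening, from 0 (shut) to 1 (fully open), set as the call begins (left out, the last holds). The fingers move at their own pace and stop on an object; the grip force is fixed at half the most. Time passes only in rows, so rows that do not move let the fingers close. It gives the time, the measured TCP pose, the force, the opening and the grip force at its end, in the units of the state.
- status.get_obs(): the state, without advancing time (a new reading comes with each control period).
- imaging.camera(name): name is "scene" or "top" or "wrist"; returns a dict with "image" (400x640x3 uint8, blue, green, red), "depth" (400x640 float32, m along the optical axis (not along the pixel's ray), 0 where there is no reading), "mtx" (3x3 intrinsics, pixels), "k1" (the pictures are not rectified: a ray, as slopes to the right and down, at radius r is drawn at 1 + k1 r^2 times it, then the intrinsics apply), "pose" (4x4, takes a point from camera to world coordinates). Camera axes: x right, y down, z forward; pixel columns grow to the right and rows downward; lengths in m; the calibration is good to about 2 mm. A picture is of the moment at which its call begins.
- ctrl.hand_in(): hands the job in; it is judged then, once.
Trained networks look in a picture, given as the dict that the camera call returned (one of the last four; its "shot" number tells which), for a name from the list of things; names that differ only in an ending like _2 or _b are one class to them, and where a whole thing is asked for, a point or a joint stands for the part that bears it (a point fixed in the world has none). Each returns a list of dicts, best first, with "confidence" (0 to 1); they miss things now and then, are a little off and sometimes report something else, mostly with a low value. They report only what shows in the picture. A call takes as long as a camera call.
- models.recognise(picture, name): "centre" ([column, row] in pixels, amid what is visible of it).
- models.regions_of(picture, name): "region" (400x640 bool, what is visible of it) and "centre" ([column, row] in pixels, amid what is visible of it).
The state is a dict: "time_s": time; "q": joint angles; "dq": joint speeds; "joint_efforts": joint torques, N m; "eef_pos": TCP position; "eef_rot": TCP orientation; "wrist_force": force on the tool from outside, world axes, zero at the start; "torque": the same for the moment, N m; "opening": opening from 0.0 (shut) to 1.0 (fully open); "grasp_force": force on a finger pad.
Only numpy, scipy, OpenCV 4.12 (cv2) and the standard library are available. Lean on these libraries where they do the work, as an engineer would, in place of code of your own. Each camera call takes 0.05 s, during which the arm holds its last target. There are 200 camera calls.

## Working session

There is one attempt and no reset: what is moved stays moved. The work goes in short steps, Python scripts to look and compute and a tool call to move; the robot and the scene stay as the last step left them, time stands still between calls to the robot, and variables do not carry over. Pictures are saved under pics/ and viewed, at most 10 in all, crops included, and the job is handed in when it is done.

Besides the shell and the picture viewer there is one more tool, called after ">>>" by a JSON object that holds its "op" and its "data", one argument or row to a line. send_rows: Moves the arm, as the interface text tells. Its arguments: {"type":"object","properties":{"commands":{"type":"array"},"jaw":{"type":"number"}},"required":["commands"]}

```bash
ls; mkdir -p pics; cat > h.py <<'E'
import numpy as np, cv2
from bench import status, imaging, ctrl, models
def world(p, mask):
    r,c=np.nonzero(mask & (p["depth"]>0)); K=p["mtx"]; d=p["depth"][r,c]
    x=(c-K[0,2])/K[0,0]; y=(r-K[1,2])/K[1,1]; ux,uy=x.copy(),y.copy()
    for _ in range(8):
        s=1+p["k1"]*(ux**2+uy**2); ux,uy=x/s,y/s
    P=np.c_[ux*d,uy*d,d,np.ones_like(d)]@np.array(p["pose"]).T
    return P[:,:3], np.c_[c,r]
def rect(P):  # min-area rectangle in xy
    (cx,cy),(w,h),a=cv2.minAreaRect((P[:,:2]*1000).astype(np.float32)); return np.round([cx,cy,w,h,a],1)
E
python3 - <<'E'
from h import *
o=status.get_obs(); print({k:np.round(v,3) for k,v in o.items()})
for n in ["top","scene"]:
    p=imaging.camera(n); cv2.imwrite(f"pics/{n}0.png",p["image"])
    for t in ["hotend_mid","nest","push_face","station","mug","spool","scraper"]:
        for g in models.regions_of(p,t)[:2]:
            P,_=world(p,g["region"])
            if len(P): print(n,t,round(g["confidence"],2),np.round(g["centre"]),len(P),np.round(np.median(P,0),3),"zmax",np.round(np.percentile(P[:,2],[2,98]),3),rect(P))
E
```

```text
pics
{'time_s': np.float64(0.0), 'q': array([ 1.015,  0.182,  1.608, -0.   ,  1.354, -0.206]), 'dq': array([-0.001, -0.   , -0.   ,  0.   ,  0.001,  0.001]), 'joint_efforts': array([ 1.0000e-03, -4.4488e+01, -3.5134e+01, -0.0000e+00,  9.0000e-03,
        0.0000e+00]), 'eef_pos': array([0.197, 0.54 , 0.404]), 'eef_rot': array([-0.   ,  0.174,  0.985, -0.001]), 'wrist_force': array([ 1.086, -0.254,  0.045]), 'torque': array([-0.025, -0.017,  0.008]), 'grasp_force': np.float64(0.0), 'opening': np.float64(1.003)}
top hotend_mid 0.61 [235. 219.] 121 [0.463 0.298 0.053] zmax [0.025 0.065] [463.  301.   33.1  34.5  28.4]
top nest 0.83 [375. 204.] 908 [ 0.528 -0.127  0.044] zmax [0.036 0.093] [ 529.5 -126.1  100.2   89.5   78.9]
top push_face 0.94 [372. 205.] 929 [ 0.528 -0.127  0.044] zmax [0.036 0.093] [ 529.8 -129.1  107.8   91.4   78.7]
top station 0.56 [345. 202.] 3076 [ 0.545 -0.043  0.033] zmax [0.022 0.056] [548.1 -45.4 314.9 104.6  78.4]
top mug 0.73 [232. 138.] 731 [0.731 0.324 0.035] zmax [-0.     0.093] [733.6 326.8 108.8  78.6  52. ]
top mug 0.44 [236. 221.] 150 [0.463 0.296 0.0
[... 593 characters left out ...]
38 0.092] [ 510.4 -120.3  100.   142.2   78.2]
scene station 0.75 [305. 230.] 4141 [ 0.568 -0.059  0.031] zmax [0.005 0.065] [534.8 -38.6 310.5 139.8  78.3]
scene mug 0.71 [461. 206.] 1395 [0.739 0.303 0.059] zmax [0.003 0.092] [694.4 370.9 103.8 215.8  32.9]
scene mug 0.57 [159. 224.] 872 [ 0.298 -0.367  0.004] zmax [-0.001  0.021] [ 282.7 -330.5   74.4  218.1   26. ]
scene spool 0.6 [306. 230.] 4130 [ 0.567 -0.06   0.031] zmax [0.005 0.063] [530.  -38.4 309.7 148.5  78.5]
scene spool 0.56 [366. 289.] 3586 [ 0.807 -0.051  0.045] zmax [0.002 0.048] [792.4 -38.6 146.7 152.9  55.3]
scene scraper 0.92 [158. 229.] 832 [ 0.299 -0.37   0.004] zmax [0.    0.021] [ 289.9 -336.5   70.9  199.1   22.3]
```

View pics/top0.png

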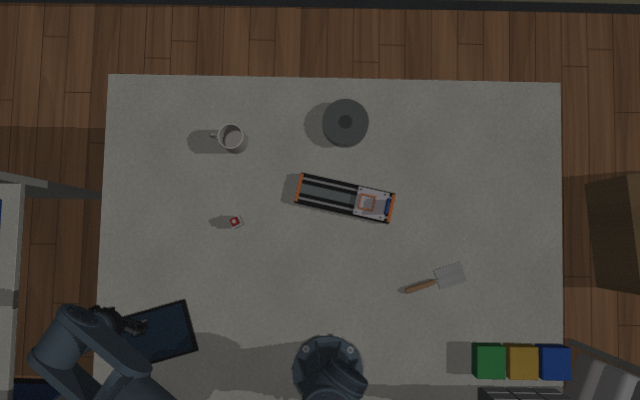

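View pics/scene0.png

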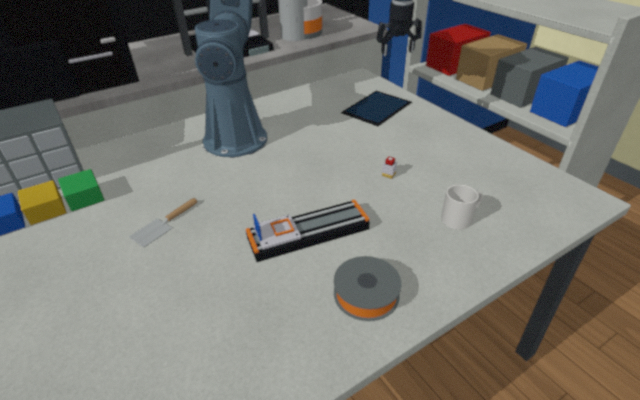

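The top view shows the module at about (235,221), the station from (298,187) to (393,205), and the blue plate at its right (-y) end, around (388,205). That makes the slide direction about (0.20, 0.98) in world axes. The scene view agrees with this. Next I go above the module and look with the wrist camera.

```bash
cat >> h.py <<'E'
from scipy.spatial.transform import Rotation as Ro
def plan(xyz, yaw_y, n):
    """rows from measured pose to TCP xyz, tool down, tool-y at yaw_y deg"""
    o=status.get_obs(); q=np.array(o["eef_rot"]); R=Ro.from_quat(q[[1,2,3,0]]); p=np.array(o["eef_pos"])
    a=np.radians(yaw_y); y=np.array([np.cos(a),np.sin(a),0]); z=np.array([0,0,-1.]); T=Ro.from_matrix(np.c_[np.cross(y,z),y,z])
    w=(R.inv()*T).as_rotvec()/n; d=(np.array(xyz)-p)/n; rows=[]
    for i in range(n):
        rows.append(np.r_[R.inv().apply(d)/.03,w/.1]); R=R*Ro.from_rotvec(w)
    print("maxabs",np.abs(rows).max().round(2)); 
    for k in range(0,n,8): print([list(map(float,np.round(r,2))) for r in rows[k:k+8]])
E
python3 -c "
from h import *
plan([.463,.299,.36],28,16)"
```

```text
maxabs 0.75
[[-0.69, -0.28, 0.09, 0.0, -0.0, 0.46], [-0.7, -0.25, 0.09, 0.0, -0.0, 0.46], [-0.72, -0.22, 0.09, 0.0, -0.0, 0.46], [-0.72, -0.18, 0.09, 0.0, -0.0, 0.46], [-0.73, -0.15, 0.09, 0.0, -0.0, 0.46], [-0.74, -0.12, 0.09, 0.0, -0.0, 0.46], [-0.74, -0.08, 0.09, 0.0, -0.0, 0.46], [-0.75, -0.05, 0.09, 0.0, -0.0, 0.46]]
[[-0.75, -0.02, 0.09, 0.0, -0.0, 0.46], [-0.75, 0.02, 0.09, 0.0, -0.0, 0.46], [-0.75, 0.05, 0.09, 0.0, -0.0, 0.46], [-0.74, 0.09, 0.09, 0.0, -0.0, 0.46], [-0.74, 0.12, 0.09, 0.0, -0.0, 0.46], [-0.73, 0.15, 0.09, 0.0, -0.0, 0.46], [-0.72, 0.19, 0.09, 0.0, -0.0, 0.46], [-0.71, 0.22, 0.09, 0.0, -0.0, 0.46]]
```

>>> {"op": "send_rows", "data": {
  "commands": [
    [[-0.69,-0.28,0.09,0,0,0.46],[-0.7,-0.25,0.09,0,0,0.46],[-0.72,-0.22,0.09,0,0,0.46],[-0.72,-0.18,0.09,0,0,0.46],[-0.73,-0.15,0.09,0,0,0.46],[-0.74,-0.12,0.09,0,0,0.46],[-0.74,-0.08,0.09,0,0,0.46],[-0.75,-0.05,0.09,0,0,0.46]]
  ],
  "jaw": 1
}}

```text
time_s: 1.47
eef_pos: [0.3305, 0.419, 0.3831]
eef_rot: [0.0, 0.352, 0.936, 0.0]
wrist_force: [0.0, 0.3, -0.1]
opening: 1.0
grasp_force: 0.0
```

>>> {"op": "send_rows", "data": {
  "commands": [
    [[-0.75,-0.02,0.09,0,0,0.46],[-0.75,0.02,0.09,0,0,0.46],[-0.75,0.05,0.09,0,0,0.46],[-0.74,0.09,0.09,0,0,0.46],[-0.74,0.12,0.09,0,0,0.46],[-0.73,0.15,0.09,0,0,0.46],[-0.72,0.19,0.09,0,0,0.46],[-0.71,0.22,0.09,0,0,0.46]]
  ]
}}

```text
time_s: 2.13
eef_pos: [0.463, 0.2979, 0.3615]
eef_rot: [0.0, 0.518, 0.856, 0.0]
wrist_force: [-0.3, -0.3, -0.1]
opening: 1.0
grasp_force: 0.0
```

>>> {"op": "send_rows", "data": {
  "commands": [
    [[0,0,0,0,0,0],[0,0,0,0,0,0]]
  ]
}}

```text
time_s: 2.3
eef_pos: [0.4629, 0.298, 0.3613]
eef_rot: [-0.0, 0.517, 0.856, -0.0]
wrist_force: [-0.6, 0.4, 0.1]
opening: 0.998
grasp_force: 0.0
```

```bash
python3 - <<'E'
from h import *
o=status.get_obs(); print(np.round(o["eef_pos"],4),np.round(o["eef_rot"],4))
p=imaging.camera("wrist"); cv2.imwrite("pics/w1.png",p["image"]); print(np.round(p["pose"],3))
for g in models.regions_of(p,"hotend_mid")[:2]:
    P,_=world(p,g["region"]); print(g["confidence"],np.round(g["centre"]),len(P))
    for lo,hi in [(.05,.07),(.035,.048)]:
        Q=P[(P[:,2]>lo)&(P[:,2]<hi)]; print(lo,len(Q),np.round(np.median(Q,0),4),rect(Q))
E
```

```text
[0.4629 0.298  0.3613] [-2.000e-04  5.174e-01  8.558e-01 -1.000e-04]
[[ 0.885  0.441  0.147  0.425]
 [ 0.465 -0.84  -0.281  0.37 ]
 [ 0.     0.317 -0.948  0.331]
 [ 0.     0.     0.     1.   ]]
0.86 [319. 175.] 1853
0.05 913 [0.4648 0.3029 0.0601] [465.5 301.8  23.7  24.1  27.3]
0.035 684 [0.4594 0.31   0.044 ] [465.9 302.   34.   34.1  27.3]
```

View pics/w1.png

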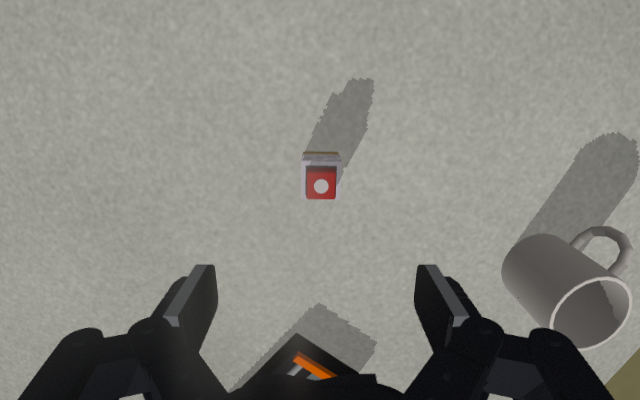

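The module is at about (320,178), between the open fingers. It measures 34.0 and 23.9 mm square, centred at (0.4657, 0.3019) with yaw 27.3°. I'll descend now.

```bash
python3 -c "
from h import *
plan([.4657,.3019,.183],27.3,8)"
```

```text
maxabs 0.74
[[0.0, 0.02, 0.74, -0.0, -0.0, 0.01], [0.0, 0.02, 0.74, -0.0, -0.0, 0.01], [0.0, 0.02, 0.74, -0.0, -0.0, 0.01], [0.0, 0.02, 0.74, -0.0, -0.0, 0.01], [0.0, 0.02, 0.74, -0.0, -0.0, 0.01], [0.0, 0.02, 0.74, -0.0, -0.0, 0.01], [0.0, 0.02, 0.74, -0.0, -0.0, 0.01], [0.0, 0.02, 0.74, -0.0, -0.0, 0.01]]
```

>>> {"op": "send_rows", "data": {
  "commands": [
    [[0,0.02,0.74,0,0,0.02],[0,0.02,0.74,0,0,0.02],[0,0.02,0.74,0,0,0.02],[0,0.02,0.74,0,0,0.02],[0,0.02,0.74,0,0,0.02],[0,0.02,0.74,0,0,0.01],[0,0.02,0.74,0,0,0],[0,0.02,0.74,0,0,0]]
  ]
}}

```text
time_s: 3.07
eef_pos: [0.4657, 0.3021, 0.1832]
eef_rot: [0.0, 0.52, 0.854, 0.0]
wrist_force: [-0.8, 0.0, -0.7]
opening: 1.001
grasp_force: 0.0
```

>>> {"op": "send_rows", "data": {
  "commands": [
    [[0,0,0,0,0,0],[0,0,0,0,0,0],[0,0,0,0,0,0],[0,0,0,0,0,0],[0,0,0,0,0,0],[0,0,0,0,0,0],[0,0,0,0,0,0],[0,0,0,0,0,0]]
  ],
  "jaw": 0
}}

```text
time_s: 3.73
eef_pos: [0.4674, 0.3015, 0.1859]
eef_rot: [0.001, 0.521, 0.853, 0.001]
wrist_force: [-1.4, 0.4, 7.5]
opening: 0.392
grasp_force: 60.7
```

>>> {"op": "send_rows", "data": {
  "commands": [
    [[0,0,-0.3,0,0,0],[0,0,-0.6,0,0,0],[0,0,-0.8,0,0,0],[0,0,-0.8,0,0,0],[0,0,-0.8,0,0,0],[0,0,-0.8,0,0,0],[0,0,-0.6,0,0,0],[0,0,-0.3,0,0,0]]
  ]
}}

```text
time_s: 4.4
eef_pos: [0.467, 0.3012, 0.3375]
eef_rot: [0.001, 0.521, 0.853, 0.002]
wrist_force: [0.7, -0.7, -1.4]
opening: 0.389
grasp_force: 59.9
```

```bash
python3 -c "
from h import *
plan([.54,0,.335],-11.6,16)"
```

```text
maxabs 0.65
[[-0.63, -0.15, 0.0, 0.0, -0.0, 0.42], [-0.63, -0.12, 0.01, 0.0, -0.0, 0.42], [-0.64, -0.1, 0.01, 0.0, -0.0, 0.42], [-0.64, -0.07, 0.01, 0.0, -0.0, 0.42], [-0.64, -0.04, 0.01, 0.0, -0.0, 0.42], [-0.65, -0.02, 0.01, 0.0, -0.0, 0.42], [-0.65, 0.01, 0.01, 0.0, -0.0, 0.42], [-0.64, 0.04, 0.01, 0.0, -0.0, 0.42]]
[[-0.64, 0.07, 0.01, 0.0, -0.0, 0.42], [-0.64, 0.09, 0.01, 0.0, -0.0, 0.42], [-0.63, 0.12, 0.01, 0.0, -0.0, 0.42], [-0.63, 0.15, 0.01, 0.0, -0.0, 0.42], [-0.62, 0.17, 0.01, 0.0, -0.0, 0.42], [-0.61, 0.2, 0.01, 0.0, -0.0, 0.42], [-0.61, 0.22, 0.01, 0.0, -0.0, 0.42], [-0.6, 0.25, 0.01, 0.0, -0.0, 0.42]]
```

>>> {"op": "send_rows", "data": {
  "commands": [
    [[-0.63,-0.15,0,0,0,0.42],[-0.63,-0.12,0.01,0,0,0.42],[-0.64,-0.1,0.01,0,0,0.42],[-0.64,-0.07,0.01,0,0,0.42],[-0.64,-0.04,0.01,0,0,0.42],[-0.65,-0.02,0.01,0,0,0.42],[-0.65,0.01,0.01,0,0,0.42],[-0.64,0.04,0.01,0,0,0.42]]
  ]
}}

```text
time_s: 5.07
eef_pos: [0.5029, 0.1495, 0.3314]
eef_rot: [-0.0, 0.657, 0.753, -0.0]
wrist_force: [-0.1, -0.1, -2.7]
opening: 0.384
grasp_force: 59.8
```

>>> {"op": "send_rows", "data": {
  "commands": [
    [[-0.64,0.07,0.01,0,0,0.42],[-0.64,0.09,0.01,0,0,0.42],[-0.63,0.12,0.01,0,0,0.42],[-0.63,0.15,0.01,0,0,0.42],[-0.62,0.17,0.01,0,0,0.42],[-0.61,0.2,0.01,0,0,0.42],[-0.61,0.22,0.01,0,0,0.42],[-0.6,0.25,0.01,0,0,0.42]]
  ]
}}

```text
time_s: 5.73
eef_pos: [0.5398, -0.0008, 0.329]
eef_rot: [-0.0, 0.774, 0.633, -0.0]
wrist_force: [-0.3, -0.2, -1.9]
opening: 0.394
grasp_force: 59.8
```

>>> {"op": "send_rows", "data": {
  "commands": [
    [[0,0,0,0,0,0],[0,0,0,0,0,0]]
  ]
}}

```text
time_s: 5.9
eef_pos: [0.5399, -0.0007, 0.329]
eef_rot: [-0.0, 0.774, 0.633, -0.0]
wrist_force: [0.2, -0.0, -2.1]
opening: 0.392
grasp_force: 59.9
```

```bash
python3 - <<'E'
from h import *
o=status.get_obs(); print(np.round(o["eef_pos"],4),np.round(o["eef_rot"],4))
p=imaging.camera("wrist"); cv2.imwrite("pics/w2.png",p["image"])
for t in ["station","nest","hotend_mid"]:
  for g in models.regions_of(p,t)[:2]:
    P,c=world(p,g["region"]); print(t,g["confidence"],np.round(g["centre"]),len(P),np.round(P.min(0),3),np.round(P.max(0),3))
# orange walls: z~52mm
P,c=world(p,np.ones((400,640),bool)); im=p["image"][c[:,1],c[:,0]].astype(int)
org=(im[:,2]>im[:,0]+60)&(im[:,2]>120)
w=org&(abs(P[:,2]-.052)<.004); print("orange",w.sum(),rect(P[w]) if w.sum()>5 else "", np.median(c[w],0))
b=(im[:,0]>im[:,2]+50)&(P[:,2]>.04)&(P[:,2]<.1); print("blue",b.sum(), rect(P[b]) if b.sum()>5 else "",np.round(P[b].mean(0),3))
E
```

```text
[ 0.5399 -0.0007  0.329 ] [-4.000e-04  7.741e-01  6.331e-01 -3.000e-04]
station 0.93 [342. 134.] 27399 [ 0.47  -0.193  0.   ] [0.627 0.117 0.235]
nest 0.7 [335. 366.] 1210 [ 0.481 -0.192  0.033] [ 0.556 -0.147  0.061]
hotend_mid 0.63 [317. 293.] 11578 [ 0.467 -0.171  0.   ] [0.565 0.02  0.206]
orange 3  [307. 373.]
blue 499 [ 523.5 -169.6    3.4   48.4   78.6] [ 0.521 -0.169  0.051]
```

View pics/w2.png

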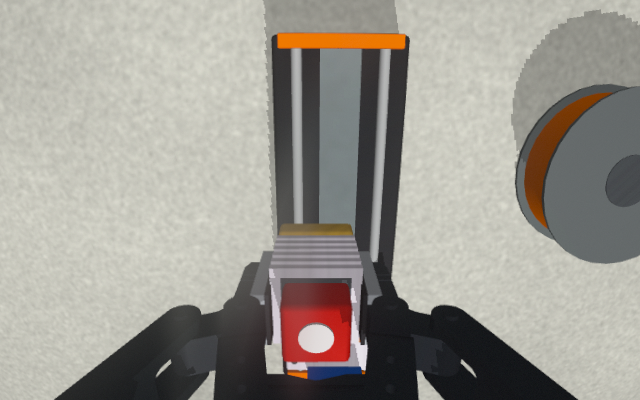

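The wrist view shows the module held upright at (316,320). It hides the nest, with the blue plate just showing at (330,372) and the front end block at (340,41). I'll measure the nest from the top and scene cameras, and measure the held module too.

```bash
python3 - <<'E'
from h import *
u=np.array([.199,.98]); v=np.array([.98,-.199])
for n in ["top","scene","wrist"]:
    p=imaging.camera(n)
    P,c=world(p,np.ones((400,640),bool)); im=p["image"][c[:,1],c[:,0]].astype(int)
    near=np.linalg.norm(P[:,:2]-[.53,-.12],axis=1)<.12
    org=near&(im[:,2]>im[:,0]+40)&(im[:,2]>im[:,1]+25)
    a=(P[:,:2]-[.548,-.045])@u; 
    w=org&(a>-.13)&(P[:,2]>.042)&(P[:,2]<.06)
    if w.sum()>5: print(n,"nest",w.sum(),rect(P[w]),np.round(np.median(P[w],0),3))
    b=near&(im[:,0]>im[:,2]+40)&(P[:,2]>.04)&(P[:,2]<.1)
    if b.sum()>5: print(n,"blue",b.sum(),rect(P[b]),np.round(P[b].min(0),3),np.round(P[b].max(0),3))
    if n!="wrist":
      for g in models.regions_of(p,"station")[:1]:
        Q,_=world(p,g["region"]); Q=Q[(Q[:,2]>.026)&(Q[:,2]<.06)]; print(n,"station",len(Q),rect(Q))
    if n=="wrist":
      for g in models.regions_of(p,"hotend_mid")[:1]:
        Q,cc=world(p,g["region"]); i2=p["image"][cc[:,1],cc[:,0]].astype(int)
        red=(i2[:,2]>i2[:,0]+60)&(i2[:,2]>i2[:,1]+60); zt=np.percentile(Q[red,2],90); print("ztop",zt)
        T=Q[(abs(Q[:,2]-zt)<.005)]; print("red top",len(T),rect(T),np.round(T.mean(0),4))
        R=Ro.from_quat(np.array(status.get_obs()["eef_rot"])[[1,2,3,0]]); print("in tool",np.round(R.inv().apply(np.r_[rect(T)[:2]/1000,zt]-status.get_obs()["eef_pos"]),4))
    if n=="top": cv2.imwrite("pics/t2.png",cv2.resize(p["image"][150:250,280:420],None,fx=5,fy=5,interpolation=cv2.INTER_NEAREST))
E
```

```text
top nest 71 [ 533.4 -109.2   47.    48.2   77.4] [ 0.536 -0.106  0.05 ]
top blue 37 [ 521.1 -170.5    4.7   47.8   76.5] [ 0.498 -0.175  0.068] [ 0.545 -0.164  0.099]
scene nest 182 [ 533.  -109.4   49.7   62.2   78.1] [ 0.54 -0.11  0.05]
scene blue 103 [ 516.4 -170.2    5.2   71.7   78.5] [ 0.481 -0.179  0.042] [ 0.552 -0.162  0.096]
scene station 3251 [551.2 -42.4 310.  106.4  78.2]
wrist nest 6 [ 528.7 -158.2   60.4   16.5   27.8] [ 0.539 -0.162  0.053]
wrist blue 470 [ 524.  -170.     4.3   48.9   77.2] [ 0.5   -0.177  0.044] [ 0.547 -0.164  0.06 ]
ztop 0.20419890187391507
red top 4367 [540.5   1.7  25.4  24.5  79.6] [0.5409 0.0035 0.2035]
in tool [0.0013 0.0002 0.1252]
```

View pics/t2.png

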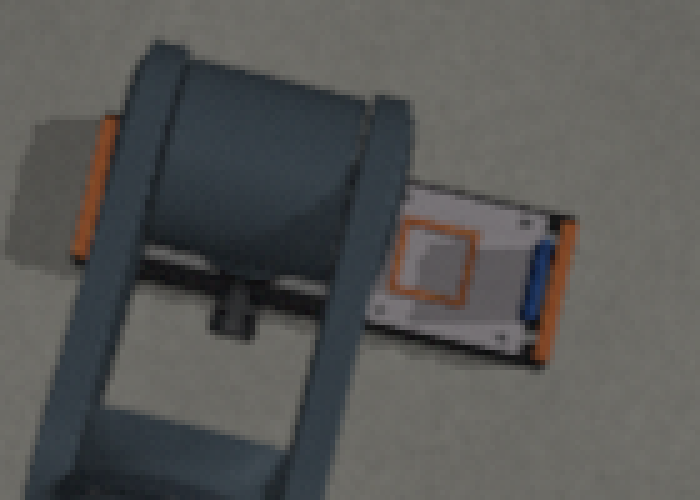

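The top view shows the nest clear at crop (435,262) and the plate at (537,280). The estimate is about (0.534, -0.110), good to 2 mm. I'll move behind the nest so the wrist camera sees it directly.

>>> {"op": "send_rows", "data": {
  "commands": [
    [[-0.82,0.07,0,0,0,0],[-0.82,0.07,0,0,0,0],[-0.82,0.07,0,0,0,0],[-0.82,0.07,0,0,0,0],[-0.82,0.07,0,0,0,0],[-0.82,0.07,0,0,0,0],[-0.82,0.07,0,0,0,0],[-0.82,0.07,0,0,0,0]]
  ]
}}

```text
time_s: 7.07
eef_pos: [0.5176, -0.1972, 0.3295]
eef_rot: [0.0, 0.773, 0.634, 0.0]
wrist_force: [0.6, 0.6, -1.6]
opening: 0.388
grasp_force: 59.9
```

>>> {"op": "send_rows", "data": {
  "commands": [
    [[0,0,0,0,0,0],[0,0,0,0,0,0]]
  ]
}}

```text
time_s: 7.23
eef_pos: [0.5177, -0.1972, 0.3294]
eef_rot: [0.0, 0.774, 0.633, 0.0]
wrist_force: [-0.1, 0.4, -2.1]
opening: 0.39
grasp_force: 59.9
```

```bash
python3 - <<'E'
from h import *
o=status.get_obs(); print(np.round(o["eef_pos"],4),np.round(o["eef_rot"],4))
p=imaging.camera("wrist"); cv2.imwrite("pics/w3.png",p["image"])
P,c=world(p,np.ones((400,640),bool)); im=p["image"][c[:,1],c[:,0]].astype(int)
near=np.linalg.norm(P[:,:2]-[.5345,-.11],axis=1)<.045
w=near&(im[:,2]>im[:,0]+40)&(im[:,2]>im[:,1]+25)
for lo,hi in [(.044,.058),(.050,.056)]:
    k=w&(P[:,2]>lo)&(P[:,2]<hi); print("nest",k.sum(),rect(P[k]),np.median(c[k],0),np.round(np.median(P[k,2]),4))
k=(P[:,2]>.039)&(P[:,2]<.049)&(np.linalg.norm(P[:,:2]-[.5345,-.11],axis=1)<.09); print("deck",rect(P[k]))
k=(P[:,2]>.18)&(im[:,2]>im[:,0]+60)&(im[:,2]>im[:,1]+60); zt=np.percentile(P[k,2],80)
k=(abs(P[:,2]-zt)<.004)&(np.linalg.norm(P[:,:2]-o["eef_pos"][:2],axis=1)<.022); print("red top",zt,rect(P[k]))
E
```

```text
[ 0.5177 -0.1972  0.3294] [0.000e+00 7.743e-01 6.328e-01 1.000e-04]
nest 2230 [ 535.  -111.7   49.5   50.4   78.8] [315.  67.] 0.0521
nest 2035 [ 535.2 -111.6   49.3   49.3   78.2] [316.  68.] 0.0522
deck [ 532.1 -126.2  100.3   90.7   78.4]
red top 0.2039469719352916 [ 518.  -196.3   24.7   37.7   79.7]
```

View pics/w3.png

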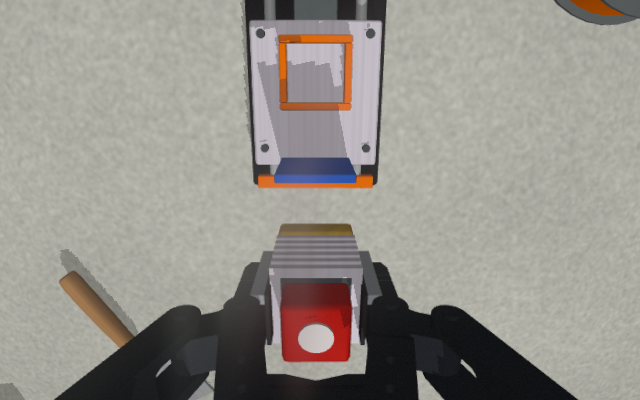

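The wrist view shows the nest frame centred at (316,68), measuring 49.3 mm, at (0.5351, -0.1116). The deck rectangle gives the same point. The held module sits about 1.2 mm ahead of the TCP along tool x.

>>> {"op": "send_rows", "data": {
  "commands": [
    [[0.72,0,0,0,0,0],[0.72,0,0,0,0,0],[0.72,0,0,0,0,0],[0.72,0,0,0,0,0],[0,0,0.6,0,0,0.01],[0,0,0.6,0,0,0.01],[0,0,0.6,0,0,0],[0,0,0.6,0,0,0]]
  ]
}}

```text
time_s: 7.95
eef_pos: [0.5349, -0.1097, 0.2568]
eef_rot: [0.0, 0.773, 0.634, 0.0]
wrist_force: [-0.4, 0.0, -1.1]
opening: 0.387
grasp_force: 60.0
```

>>> {"op": "send_rows", "data": {
  "commands": [
    [[0,0,0,0,0,0],[0,0,0,0,0,0]]
  ]
}}

```text
time_s: 8.12
eef_pos: [0.5345, -0.1102, 0.2567]
eef_rot: [-0.001, 0.774, 0.634, -0.001]
wrist_force: [-0.6, 0.2, -0.9]
opening: 0.389
grasp_force: 60.0
```

```bash
python3 - <<'E'
from h import *
plan([.5349,-.1128,.250],-11.6,2)
p=imaging.camera("wrist")
P,c=world(p,np.ones((400,640),bool)); im=p["image"][c[:,1],c[:,0]].astype(int)
o=status.get_obs(); print(np.round(o["eef_pos"],4))
k=(im[:,2]>im[:,0]+60)&(im[:,2]>im[:,1]+60)&(P[:,2]>.1)&(P[:,2]<.16); zt=np.percentile(P[k,2],80)
k&=abs(P[:,2]-zt)<.004; print("red top",zt,k.sum(),rect(P[k]))
E
```

```text
maxabs 0.11
[[-0.04, 0.02, 0.11, -0.01, -0.0, 0.02], [-0.04, 0.02, 0.11, -0.01, -0.0, 0.02]]
[ 0.5351 -0.1107  0.2579]
red top 0.13120205834944443 3238 [ 534.6 -109.2   25.    23.6   78.9]
```

>>> {"op": "send_rows", "data": {
  "commands": [
    [[-0.08,0.03,0,0,0,0],[0,0,0.25,0,0,0],[0,0,0.25,0,0,0],[0,0,0,0,0,0],[0,0,0,0,0,0]]
  ]
}}

```text
time_s: 8.58
eef_pos: [0.5349, -0.1139, 0.2418]
eef_rot: [-0.001, 0.774, 0.633, -0.0]
wrist_force: [-0.6, -0.2, -1.3]
opening: 0.388
grasp_force: 60.0
```

>>> {"op": "send_rows", "data": {
  "commands": [
    [[0,0,0.12,0,0,0],[0,0,0.08,0,0,0],[0,0,0.08,0,0,0],[0,0,0,0,0,0]]
  ]
}}

```text
time_s: 8.92
eef_pos: [0.5351, -0.1139, 0.2334]
eef_rot: [-0.0, 0.774, 0.633, -0.0]
wrist_force: [0.1, -0.2, -1.6]
opening: 0.39
grasp_force: 60.0
```

>>> {"op": "send_rows", "data": {
  "commands": [
    [[0,0,0.06,0,0,0],[0,0,0.05,0,0,0],[0,0,0,0,0,0]]
  ]
}}

```text
time_s: 9.17
eef_pos: [0.5352, -0.1139, 0.2304]
eef_rot: [-0.0, 0.774, 0.633, -0.0]
wrist_force: [-0.4, 0.1, -2.0]
opening: 0.389
grasp_force: 60.0
```

>>> {"op": "send_rows", "data": {
  "commands": [
    [[0,0,0.04,0,0,0],[0,0,0,0,0,0]]
  ]
}}

```text
time_s: 9.33
eef_pos: [0.5354, -0.114, 0.2299]
eef_rot: [0.0, 0.774, 0.633, -0.0]
wrist_force: [-2.5, 0.2, 3.4]
opening: 0.391
grasp_force: 60.4
```

Contact came at the expected floor height. I release, then rise.

>>> {"op": "send_rows", "data": {
  "commands": [
    [[0,0,0,0,0,0],[0,0,0,0,0,0],[0,0,0,0,0,0],[0,0,0,0,0,0],[0,0,0,0,0,0],[0,0,0,0,0,0]]
  ],
  "jaw": 0.8
}}

```text
time_s: 9.83
eef_pos: [0.5353, -0.114, 0.2295]
eef_rot: [0.0, 0.774, 0.633, 0.0]
wrist_force: [-0.1, 0.1, -0.4]
opening: 0.797
grasp_force: 0.0
```

>>> {"op": "send_rows", "data": {
  "commands": [
    [[0,0,-0.2,0,0,0],[0,0,-0.5,0,0,0],[0,0,-0.9,0,0,0],[0,0,-0.9,0,0,0],[0,0,-0.9,0,0,0],[0,0,-0.5,0,0,0],[0,0,0,0,0,0]]
  ]
}}

```text
time_s: 10.42
eef_pos: [0.5366, -0.1145, 0.3514]
eef_rot: [0.004, 0.774, 0.633, 0.002]
wrist_force: [0.8, -0.3, 0.2]
opening: 0.802
grasp_force: 0.0
```

```bash
python3 - <<'E'
from h import *
p=imaging.camera("wrist"); cv2.imwrite("pics/w4.png",p["image"])
P,c=world(p,np.ones((400,640),bool)); im=p["image"][c[:,1],c[:,0]].astype(int)
o=status.get_obs(); print(np.round(o["eef_pos"],4))
k=(im[:,2]>im[:,0]+60)&(im[:,2]>im[:,1]+60)&(P[:,2]>.095)&(P[:,2]<.12); print("red top",np.percentile(P[k,2],[5,50,95]),rect(P[k]))
near=np.linalg.norm(P[:,:2]-[.52,-.17],axis=1)<.05
b=near&(im[:,0]>im[:,2]+40)&(P[:,2]>.04)&(P[:,2]<.1); print("blue",rect(P[b]),P[b].min(0),P[b].max(0))
E
```

```text
[ 0.5359 -0.1142  0.349 ]
red top [0.10295098 0.10405578 0.1050095 ] [ 535.9 -113.5   23.2   22.8   79.1]
blue [ 523.  -172.3    7.5   49.3   79.8] [ 0.49857234 -0.17922774  0.04670739] [ 0.54740403 -0.16476204  0.09578111]
```

View pics/w4.png

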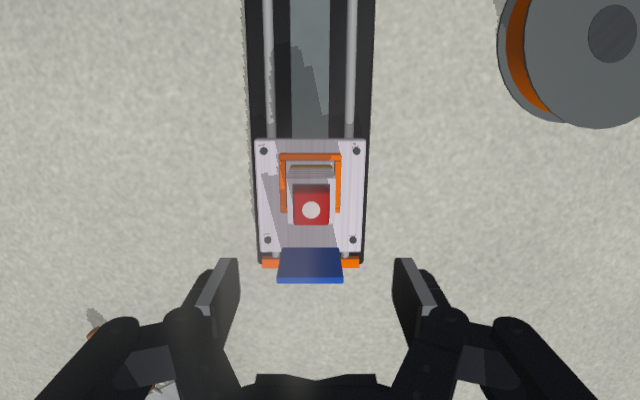

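The wrist view shows the module seated upright in the nest at (311,205), with the red top at z = 104 mm as it must be. The plate is at (310,265). Now I shut the fingers and go behind the plate.

```bash
python3 -c "
from h import *
plan([.515,-.2105,.34],-11.6,5)"
```

```text
maxabs 0.66
[[-0.66, -0.01, 0.06, 0.01, 0.0, 0.01], [-0.66, -0.01, 0.06, 0.01, 0.0, 0.01], [-0.66, -0.01, 0.06, 0.01, 0.0, 0.01], [-0.66, -0.01, 0.06, 0.01, 0.0, 0.01], [-0.66, -0.01, 0.06, 0.01, 0.0, 0.01]]
```

>>> {"op": "send_rows", "data": {
  "commands": [
    [[-0.66,-0.01,0,0,0,0.01],[-0.66,-0.01,0,0,0,0],[-0.66,-0.01,0,0,0,0],[-0.66,-0.01,0,0,0,0],[-0.66,-0.01,0,0,0,0],[0,0,0,0,0,0],[0,0,0,0,0,0]]
  ],
  "jaw": 0
}}

```text
time_s: 11.05
eef_pos: [0.5134, -0.2112, 0.345]
eef_rot: [-0.001, 0.775, 0.632, -0.0]
wrist_force: [0.0, 0.2, 0.1]
opening: 0.001
grasp_force: 0.0
```

```bash
python3 -c "
from h import *
plan([.515,-.2105,.228],-11.6,6)"
```

```text
maxabs 0.65
[[0.0, 0.01, 0.65, -0.0, -0.0, -0.0], [0.01, 0.01, 0.65, -0.0, -0.0, -0.0], [0.01, 0.01, 0.65, -0.0, -0.0, -0.0], [0.01, 0.01, 0.65, -0.0, -0.0, -0.0], [0.01, 0.01, 0.65, -0.0, -0.0, -0.0], [0.01, 0.01, 0.65, -0.0, -0.0, -0.0]]
```

>>> {"op": "send_rows", "data": {
  "commands": [
    [[0.01,0.01,0.65,0,0,0],[0.01,0.01,0.65,0,0,0],[0.01,0.01,0.65,0,0,0],[0.01,0.01,0.65,0,0,0],[0.01,0.01,0.65,0,0,0],[0.01,0.01,0.65,0,0,0],[0,0,0,0,0,0]]
  ]
}}

```text
time_s: 11.63
eef_pos: [0.5144, -0.2069, 0.2248]
eef_rot: [-0.004, 0.774, 0.633, -0.001]
wrist_force: [-1.0, 0.7, 0.2]
opening: -0.003
grasp_force: 0.0
```

>>> {"op": "send_rows", "data": {
  "commands": [
    [[0.15,0,0,0,0,0],[0.15,0,0,0,0,0],[0.15,0,0,0,0,0],[0.1,0,0,0,0,0],[0.05,0,0,0,0,0],[0.05,0,0,0,0,0]]
  ]
}}

```text
time_s: 12.13
eef_pos: [0.5204, -0.1899, 0.2303]
eef_rot: [0.001, 0.774, 0.633, 0.0]
wrist_force: [-0.1, 0.2, -0.4]
opening: 0.002
grasp_force: 0.0
```

>>> {"op": "send_rows", "data": {
  "commands": [
    [[0.06,0,0,0,0,0],[0.06,0,0,0,0,0],[0.06,0,0,0,0,0],[0.06,0,0,0,0,0],[0.06,0,0,0,0,0],[0.06,0,0,0,0,0]]
  ]
}}

```text
time_s: 12.63
eef_pos: [0.5223, -0.1796, 0.2296]
eef_rot: [0.0, 0.775, 0.633, -0.0]
wrist_force: [0.3, -0.9, 0.8]
opening: 0.0
grasp_force: 0.6
```

Contact made. I push on through the free-running part and watch the force.

>>> {"op": "send_rows", "data": {
  "commands": [
    [[0.08,0,0,0,0,0],[0.1,0,0,0,0,0],[0.12,0,0,0,0,0],[0.12,0,0,0,0,0],[0.12,0,0,0,0,0],[0.12,0,0,0,0,0],[0.12,0,0,0,0,0],[0.12,0,0,0,0,0]]
  ]
}}

```text
time_s: 13.3
eef_pos: [0.5278, -0.1527, 0.2295]
eef_rot: [0.0, 0.774, 0.633, 0.0]
wrist_force: [0.6, -0.7, 1.0]
opening: 0.0
grasp_force: 0.6
```

>>> {"op": "send_rows", "data": {
  "commands": [
    [[0.1,0,0,0,0,0],[0.1,0,0,0,0,0],[0.1,0,0,0,0,0],[0.1,0,0,0,0,0]]
  ]
}}

```text
time_s: 13.63
eef_pos: [0.5301, -0.1411, 0.2295]
eef_rot: [0.0, 0.775, 0.633, -0.0]
wrist_force: [0.6, -1.7, 0.0]
opening: 0.003
grasp_force: 0.6
```

```bash
cat > look.py <<'E'
from h import *
u=np.array([.2,.98])
o=status.get_obs(); print("tcp",np.round(o["eef_pos"],4),"F",np.round(o["wrist_force"],1),"s",round(float((np.array(o["eef_pos"])[:2]-[.5351,-.1116])@u),4))
for n in ["wrist"]:
    p=imaging.camera(n)
    P,c=world(p,np.ones((400,640),bool)); im=p["image"][c[:,1],c[:,0]].astype(int)
    rel=P[:,:2]-[.5351,-.1116]; a=rel@u; b=rel@[.98,-.2]
    k=(abs(b)<.02)&(P[:,2]>.097)&(P[:,2]<.11)&(im[:,2]>im[:,0]+60)&(im[:,2]>im[:,1]+60)
    if k.sum()>20: print(n,"red top n",k.sum(),"along",np.round(np.percentile(a[k],[3,97]),4),"z",np.round(np.median(P[k,2]),4), "across",np.round(np.percentile(b[k],[3,97]),4))
    k=(abs(b)<.05)&(P[:,2]>.04)&(P[:,2]<.048)
    if k.sum()>20: print(n,"deck front along",np.round(np.percentile(a[k],99.5),4), "(=35mm ahead of nest)")
E
python3 look.py
```

```text
tcp [ 0.5301 -0.1411  0.2295] F [ 0.6 -1.7  0. ] s -0.0299
wrist red top n 5906 along [0.0336 0.0554] z 0.1042 across [-0.0099  0.012 ]
wrist deck front along 0.0806 (=35mm ahead of nest)
```

The shuttle has moved 45 mm and the module has ridden along upright. The travel is now about 49 mm.

>>> {"op": "send_rows", "data": {
  "commands": [
    [[0.1,0,0,0,0,0],[0.1,0,0,0,0,0],[0.1,0,0,0,0,0],[0.1,0,0,0,0,0]]
  ]
}}

```text
time_s: 14.02
eef_pos: [0.5323, -0.1293, 0.2294]
eef_rot: [-0.0, 0.775, 0.633, -0.0]
wrist_force: [-1.4, -1.3, 0.7]
opening: -0.0
grasp_force: 0.6
```

>>> {"op": "send_rows", "data": {
  "commands": [
    [[0.05,0,0,0,0,0],[0.05,0,0,0,0,0],[0.05,0,0,0,0,0]]
  ]
}}

```text
time_s: 14.27
eef_pos: [0.5332, -0.125, 0.2293]
eef_rot: [-0.0, 0.774, 0.633, -0.0]
wrist_force: [-0.5, -0.9, -0.8]
opening: 0.0
grasp_force: 0.6
```

>>> {"op": "send_rows", "data": {
  "commands": [
    [[0.05,0,0,0,0,0],[0.05,0,0,0,0,0]]
  ]
}}

```text
time_s: 14.43
eef_pos: [0.5338, -0.1221, 0.2293]
eef_rot: [-0.0, 0.774, 0.633, -0.0]
wrist_force: [-1.7, -1.1, -0.8]
opening: -0.001
grasp_force: 0.6
```

>>> {"op": "send_rows", "data": {
  "commands": [
    [[0.05,0,0,0,0,0],[0.05,0,0,0,0,0],[0.05,0,0,0,0,0]]
  ]
}}

```text
time_s: 14.68
eef_pos: [0.5346, -0.1185, 0.2295]
eef_rot: [0.001, 0.774, 0.633, -0.001]
wrist_force: [-4.2, -7.7, -0.7]
opening: 0.0
grasp_force: 4.0
```

>>> {"op": "send_rows", "data": {
  "commands": [
    [[0.05,0,0,0,0,0],[0.05,0,0,0,0,0]]
  ]
}}

```text
time_s: 14.85
eef_pos: [0.5352, -0.1158, 0.2295]
eef_rot: [0.001, 0.774, 0.633, -0.001]
wrist_force: [-3.3, -6.0, -1.2]
opening: 0.001
grasp_force: 3.5
```

On the ramp, at about 7 N. I go on in small steps.

>>> {"op": "send_rows", "data": {
  "commands": [
    [[0.04,0,0,0,0,0],[0.04,0,0,0,0,0]]
  ]
}}

```text
time_s: 15.02
eef_pos: [0.5357, -0.1132, 0.2295]
eef_rot: [0.0, 0.775, 0.633, -0.001]
wrist_force: [-2.0, -3.6, -0.1]
opening: -0.005
grasp_force: 2.2
```

>>> {"op": "send_rows", "data": {
  "commands": [
    [[0.04,0,0,0,0,0],[0,0,0,0,0,0]]
  ]
}}

```text
time_s: 15.18
eef_pos: [0.5361, -0.1112, 0.2294]
eef_rot: [-0.0, 0.775, 0.633, 0.0]
wrist_force: [-0.8, -0.5, -0.5]
opening: 0.002
grasp_force: 0.4
```

>>> {"op": "send_rows", "data": {
  "commands": [
    [[0.03,0,0,0,0,0],[0,0,0,0,0,0]]
  ]
}}

```text
time_s: 15.35
eef_pos: [0.5365, -0.1102, 0.2295]
eef_rot: [-0.0, 0.774, 0.633, 0.0]
wrist_force: [0.1, -0.4, -0.3]
opening: -0.001
grasp_force: 0.0
```

```bash
python3 look.py
```

```text
tcp [ 0.5365 -0.1102  0.2295] F [ 0.1 -0.4 -0.3] s 0.0017
wrist red top n 5887 along [0.0658 0.0873] z 0.1042 across [-0.0099  0.012 ]
wrist deck front along 0.1126 (=35mm ahead of nest)
```

The lead has not changed, so the shuttle is at the top of the crest and has not sprung yet. I keep creeping.

>>> {"op": "send_rows", "data": {
  "commands": [
    [[0.03,0,0,0,0,0],[0,0,0,0,0,0]]
  ]
}}

```text
time_s: 15.57
eef_pos: [0.5367, -0.1094, 0.2297]
eef_rot: [0.0, 0.774, 0.633, 0.0]
wrist_force: [-0.5, -0.3, -1.0]
opening: -0.004
grasp_force: 0.0
```

```bash
python3 look.py
```

```text
tcp [ 0.5367 -0.1094  0.2297] F [-0.5 -0.3 -1. ] s 0.0025
wrist red top n 6480 along [0.0753 0.0972] z 0.1049 across [-0.01    0.0121]
wrist deck front along 0.116 (=35mm ahead of nest)
```

```bash
python3 look.py; python3 look.py
```

```text
tcp [ 0.5367 -0.1095  0.2296] F [-0.7  0.2  0.2] s 0.0024
wrist red top n 6208 along [0.0713 0.0931] z 0.1045 across [-0.0099  0.0121]
wrist deck front along 0.1159 (=35mm ahead of nest)
tcp [ 0.5366 -0.1095  0.2296] F [-1.   0.3  0.4] s 0.0024
wrist red top n 6241 along [0.0728 0.0945] z 0.1042 across [-0.01    0.0121]
wrist deck front along 0.1158 (=35mm ahead of nest)
```

The shuttle sprang about 7 mm ahead of the finger and the contact is gone, so it has clicked in. I back off, rise and check.

>>> {"op": "send_rows", "data": {
  "commands": [
    [[-0.3,0,0,0,0,0],[-0.6,0,0,0,0,0],[-0.6,0,0,0,0,0],[0,0,-0.5,0,0,0],[0,0,-0.9,0,0,0],[0,0,-0.9,0,0,0],[0,0,-0.9,0,0,0],[0,0,-0.5,0,0,0]]
  ]
}}

```text
time_s: 16.38
eef_pos: [0.528, -0.1548, 0.3439]
eef_rot: [0.002, 0.775, 0.632, 0.001]
wrist_force: [0.3, -0.9, 0.8]
opening: -0.002
grasp_force: 0.0
```

>>> {"op": "send_rows", "data": {
  "commands": [
    [[0,0,0,0,0,0],[0,0,0,0,0,0],[0,0,0,0,0,0],[0,0,0,0,0,0]]
  ]
}}

```text
time_s: 16.72
eef_pos: [0.5269, -0.1536, 0.3388]
eef_rot: [-0.001, 0.775, 0.633, -0.001]
wrist_force: [0.2, -0.1, -0.4]
opening: 0.004
grasp_force: 0.0
```

```bash
python3 look.py; python3 - <<'E'
from h import *
p=imaging.camera("wrist"); cv2.imwrite("pics/w5.png",p["image"])
E
```

```text
tcp [ 0.5269 -0.1536  0.3388] F [ 0.2 -0.1 -0.4] s -0.0428
wrist red top n 827 along [0.0712 0.0805] z 0.1041 across [-0.0099  0.012 ]
wrist deck front along 0.0933 (=35mm ahead of nest)
```

View pics/w5.png

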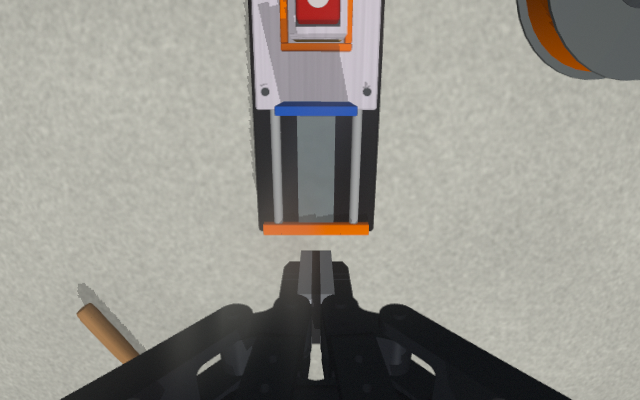

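The wrist view shows the module upright in the nest at (318,15). The plate at (316,108) is well clear of the fingers, and the shuttle rests about 6–7 mm past the crest.

```bash
python3 look.py; python3 -c "
from bench import ctrl; print(ctrl.hand_in())"
```

```text
tcp [ 0.5271 -0.1536  0.3389] F [ 1.  -0.3  0.2] s -0.0428
wrist red top n 840 along [0.0711 0.0807] z 0.104 across [-0.0097  0.0122]
wrist deck front along 0.0934 (=35mm ahead of nest)
the job is handed in; nothing more can be done
None
```

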